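Clip a seed slide on the microscope stage, photograph it, swing the clip clear

ROBOT

A 6-joint arm with a two-finger parallel gripper is mounted at the origin on the work surface. World frame = base frame: x ahead of the robot, y to its left, z up, the work surface at z = 0. Lengths are in mm, angles in rad, forces in N, time in s.
With the tool pointing down it reaches from about 350 to 875 mm from the base axis. Payload 4.2 kg.
Tool frame: the origin (TCP) lies where the fingers leave the gripper's body, on its centre line; the fingertips stand 70 mm ahead of it and the grasp point (between the pads) lies 51 mm ahead of it (grip_depth is the distance from the TCP to the grasp point, in mm); z points along the fingers, y is the direction in which the jaws open and shut (so a half turn about z gives the same grasp; the last joint's range is limited). The gripper opens to 87 mm and grips with 3 to 60 N. Pads are 19 mm wide; open, the fingers measure 117 mm over their backs; the gripper's body (75 mm by 190 mm) begins 51 mm behind the grasp point.
Start: joints at [1.483, 0.385, 0.008, 0, -1.194, -0.259], TCP at [212.398, 587.781, 292.25] pointing down, gripper open.
Joint ranges: [-3.14, 3.14], [-1.21, 2.06], [-1.07, 1.41], [-3.16, 2.05], [-2.99, -0.16], [-3.1, 3.1]. Speed limits (rad/s): [2.79, 2.79, 3.14, 3.14, 3.14, 3.14].

INTERFACE

Orientations are given as a unit quaternion [x, y, z, w].
In Python, from cell import * gives the robot as it stands. The module is installed in compiled form; this text tells all that it offers.
- The arm moves only by the tool step_arm, never from a script. Its argument "series" is one flat list of numbers, 6 for each row, row after row: the shift along the tool's x, y, z normalised to -1 to 1, where 1 is 0.2 m, then the turn, a rotation vector about the tool's x, y, z normalised to -1 to 1, where 1 is 180 degrees. In form: [x, y, z, ax, ay, az, x, y, z, ax, ay, az, ...]. A call has 1 to 12 rows; each row shifts and turns the commanded pose from where the row before left it, along the tool's axes as they then stand; what a row does not reach is not made up. A row lasts 1/8 s, in which the tool goes at most 62.5 mm and 10.7 degrees, less where a joint would pass 70% of its speed; a pose out of reach is approached as far as the arm can. A call with a number of a shift or a turn outside -1 to 1 is refused whole. A call with a gripper value outside its range is refused whole. "gripper" is the opening, from -1 (shut) to 1 (fully open), set as the call begins (left out, the last holds). The fingers move at their own pace and stop on an object; "squeeze" is the grip in N (left out, the last holds). Time passes only in rows, so rows that do not move let the fingers close. It gives the time, the measured TCP pose, the force and the opening at its end, in the units of the state.
- get_obs(): the state, without advancing time (a new reading comes with each control period).
- camera(name): name is "scene" or "top" or "wrist"; returns a dict with "pixels" (420x560x3 uint8, red, green, blue), "fx", "fy", "cx", "cy" (pixels), "camera_from_world" (4x4, takes a point from world to camera coordinates). Camera axes: x right, y up, looking along -z (the intrinsics and any distortion apply to the point x, -y, -z); pixel columns grow to the right and rows downward; lengths in mm; the calibration is good to about 2 mm. A picture is of the moment at which its call begins. There is no depth.
- finish_job(): hands the job in, once; it reports no verdict.
The state is a dict: "time": time; "joint_positions": joint angles; "joint_vel": joint speeds; "joint_efforts": joint torques, N m; "tcp_pos": TCP position; "tcp_rot": TCP orientation; "ft_force": force on the tool from outside, world axes, zero at the start; "torque": the same for the moment, N m; "finger_gap": finger opening in mm.
Only numpy, scipy, OpenCV 4.12 (cv2) and the standard library are available. Lean on these libraries where they do the work, as an engineer would, in place of code of your own. Each camera call takes 0.05 s, during which the arm holds its last target.

TASK

Photograph the seed slide that lies on the microscope stage. Swing the stage clip round so that its foot holds down the bare glass at the right-hand end of the slide, short of the round seed well, and with the slide so held press the capture button fully down and let it come up; then swing the clip back well clear of the slide so that the slide can be lifted off. Leave the slide lying in its stops and do not shift the jars, box and basket standing about.

Things in the scene. Friction and masses are not known exactly. Their poses are not given: they have to be found in the camera images.
- microscope: fixed white inverted microscope, dark stage plate on top, nothing above it. Front looks to its own -x; +y is the left of a worker in front. Origin: on the table below the stage opening. Base 235 (x) by 325 mm (y -137 to +189; focus knob to +217). Stage plate 170 by 252 mm about the origin, upper face 160 mm up. Left control housing: 150 by 62 mm, middle at y +156, flat top 155 mm up.
- stage_home (a point): point on the stage's upper face in the middle of the opening, where the slide's middle belongs; axes as the microscope's. Two fixed ledges 3 mm high stop the slide: one along its rear (+x) long edge, face at x = +26 mm, one at its left (+y) end, face at y = +39 mm.
- slide: loose glass slide, 50 (x) by 76 (y) by 4 mm, about 38 g, lying flat on the stage, its middle within 3 mm of stage_home; axes as the microscope's. Origin: centre of the underside. Round well with brown seeds, 33 mm wide, in its middle; blank paper strip on the left (+y) end; the right-hand (-y) end is bare glass.
- clip (a joint): swing of the clip about its upright pivot screw, rad. 0: leaf points from the screw straight to the front (-x); positive swings the tip right (-y), off the slide, counter-clockwise from above; negative onto the slide's right end. Range -0.55 to 1.25; starts at 0.45 to 1.1; stays where left. Slide home: foot meets the edge near -0.08, is 4 mm in from it at -0.23, 10 mm at -0.33, 17 mm at -0.46.
- clip_leaf: the clip's sprung part that swings with joint clip: steel leaf, foot and thumb tab in one. Origin: on the pivot axis, 7.5 mm above the stage; the leaf runs from there along its own -x.
- clip_pivot (a point): axis of the clip's pivot screw at the stage's upper face, 48 mm behind (+x) and 48 mm right (-y) of stage_home. Screw head 13 mm wide, its top 14 mm above the stage.
- clip_foot (a point): lowest point of the domed round foot (13 mm wide) under the clip's leaf, 62 mm from the pivot axis; off the slide it hangs 2 mm above the stage. The leaf is a 12 mm wide spring strip 7 to 8 mm above the stage; it flexes upwards, 2 N at the foot: when the tab is pushed sideways (1 N, up to 5 N at the edge) the foot rides up the slide's edge by itself and presses on the glass.
- clip_tab (a point): middle of the upturned thumb tab at the tip of the clip's leaf, 75.5 mm from the pivot axis, 16 mm above the stage. An upright steel plate 12 mm wide across the leaf (the way it swings), 2.5 mm thick along the leaf, its top 22 mm above the stage; push it sideways or take it between the fingers. Its x axis points to the pivot.
- capture_top (a point): centre of the top of the capture button, a black round push button 24 mm wide in a grey collar 40 mm wide on the microscope's left control housing; 177 mm above the table when up.
- capture (a joint): travel of the capture button, m: 0 up, 0.006 fully down; a spring raises it, fully down takes 4 N.
- jar_tall: glass jar of dark seeds with a metal lid, 68 mm wide, 115 mm high, beside the microscope; origin: centre of its underside. Not to be disturbed.
- jar_small: glass jar of reddish seeds with a metal lid, 60 mm wide, 75 mm high; origin: centre of its underside. Not to be disturbed.
- specimen_box: clear plastic box with a pod, 109 by 79 by 40 mm; origin: centre of its underside. Not to be disturbed.
- basket: small plastic basket of cones, 112 by 152 by 45 mm; origin: centre of its underside. Not to be disturbed.
Mind the look-alikes: they are no part of the job. What is shaped like the slide but blue or pink is not meant.

How it is judged:
By the outcome, as a careful person would: the job done as asked, in the order asked, and still so for the second after the job is handed in, with the robot touching nothing.
It also fails if it takes over 58 s, if anything falls off the work surface, if the arm or the gripper's body presses on something with over 40 N, if the wrist force passes 120 N, or if a joint passes its speed limit or range.

## Working session

There is one attempt and no reset: what is moved stays moved. The work goes in short steps, Python scripts to look and compute and a tool call to move; the robot and the scene stay as the last step left them, time stands still between calls to the robot, and variables do not carry over. Pictures are saved under pics/ and viewed, and the job is handed in when it is done.

Besides the shell and the picture viewer there is one more tool, called after "Emit:" by a JSON object that holds its "fn" and its "kwargs". step_arm: Moves the arm, as the interface text tells. Its arguments: {"type":"object","properties":{"series":{"type":"array","items":{"type":"number"}},"gripper":{"type":"number"},"squeeze":{"type":"number"}},"required":["series"]}

```bash
mkdir -p pics
cat > h.py <<'E'
from cell import *
import numpy as np, cv2, json
def snap(n,tag):
    c=camera(n); cv2.imwrite(f'pics/{tag}.png',c['pixels'][:,:,::-1])
    np.savez(f'pics/{tag}.npz',**{k:np.array(v) for k,v in c.items()}); return c
def load(tag): return dict(np.load(f'pics/{tag}.npz'))
def proj(c,p):
    T=c['camera_from_world']; q=T[:3,:3]@np.array(p,float)+T[:3,3]
    return np.array([c['cx']+c['fx']*q[0]/-q[2], c['cy']+c['fy']*(-q[1])/-q[2]])
def ray(c,u,v):
    T=c['camera_from_world']; R=T[:3,:3]
    d=R.T@np.array([(u-c['cx'])/c['fx'],-(v-c['cy'])/c['fy'],-1.]); o=-R.T@T[:3,3]; return o,d
def atz(c,u,v,z):
    o,d=ray(c,u,v); return o+d*(z-o[2])/d[2]
def tri(*obs):
    A=np.zeros((3,3));b=np.zeros(3)
    for c,u,v in obs:
        o,d=ray(c,u,v); d=d/np.linalg.norm(d); P=np.eye(3)-np.outer(d,d); A+=P;b+=P@o
    x=np.linalg.solve(A,b); return x
E
python3 - <<'E'
from h import *
print(get_obs())
for n in('scene','top','wrist'):
    c=snap(n,n+'0'); print(n,[k for k in c],c['fx'],c['cx'],c['cy']);print(np.round(c['camera_from_world'],3))
E
```

```text
{'time': 0.0, 'joint_positions': array([ 1.48259254e+00,  3.85513439e-01,  6.62321736e-03, -4.66853552e-04,
       -1.19400886e+00, -2.58568218e-01]), 'joint_vel': array([-1.20879918e-03,  5.24026789e-04,  1.31179308e-04,  7.06273780e-04,
       -7.73403267e-04, -2.84853439e-05]), 'joint_efforts': array([-1.07791613e-03, -3.90663207e+01,  1.87405837e+01,  4.21981841e+00,
        1.09111119e-02, -1.96077981e-04]), 'tcp_pos': array([212.26311795, 587.36603452, 291.18922587]), 'tcp_rot': array([ 9.84990839e-01, -1.72603287e-01, -1.26724764e-04,  1.06602408e-03]), 'ft_force': array([ 0.35679177,  0.08106898, -0.55289043]), 'torque': array([0.04281858, 0.01893952, 0.02784495]), 'finger_gap': 87.13693474853598}
scene ['pixels', 'fx', 'fy', 'cx', 'cy', 'camera_from_world'] 435.283258122664 284.59466655258916 210.69247764240333
[[ 2.760000e-01  9.610000e-01  1.100000e-02 -1.941810e+02]
 [-7.190000e-01  1.990000e-01  6.650000e-01  2.915810e+02]
 [ 6.370000e-01 -1.910000e-01  7.460000e-01 -1.624849e+03]
 [ 0.000000e+00  0.000000e+00  0.000000e+00  1.000000e+00]]
top ['pixels', 'fx', 'fy', 'cx', 'cy', 'camera_from_world'] 419.4109167545585 282.6470517243153 201.6678962126861
[[-2.100000e-02 -9.990000e-01  2.800000e-02  3.112600e+01]
 [ 9.930000e-01 -1.800000e-02  1.190000e-01 -5.705100e+02]
 [-1.180000e-01  3.000000e-02  9.930000e-01 -1.112668e+03]
 [ 0.000000e+00  0.000000e+00  0.000000e+00  1.000000e+00]]
wrist ['pixels', 'fx', 'fy', 'cx', 'cy', 'camera_from_world'] 337.2576183422177 285.40131841444287 209.69025993089008
[[-3.41000e-01 -9.40000e-01  2.00000e-03  6.23943e+02]
 [ 9.02000e-01 -3.28000e-01 -2.81000e-01  3.49610e+01]
 [ 2.65000e-01 -9.50000e-02  9.60000e-01 -3.89878e+02]
 [ 0.00000e+00  0.00000e+00  0.00000e+00  1.00000e+00]]
```

View pics/scene0.png

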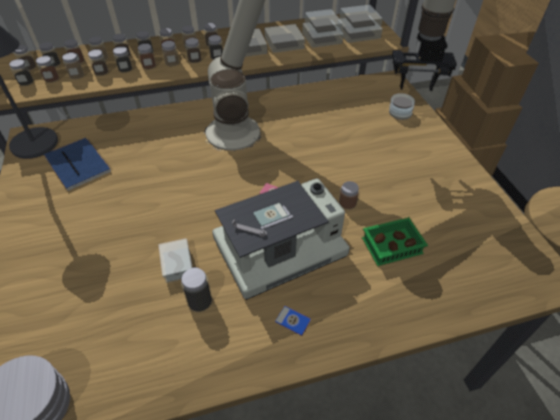

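View pics/top0.png

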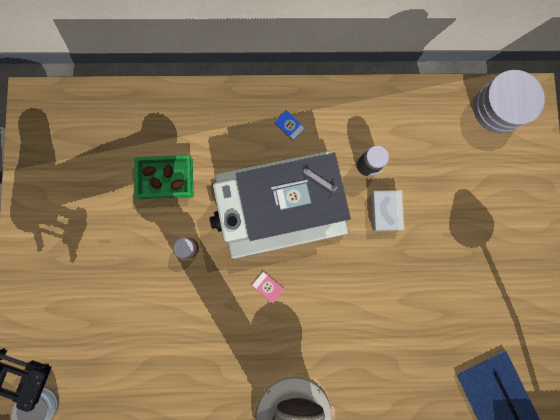

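View pics/wrist0.png

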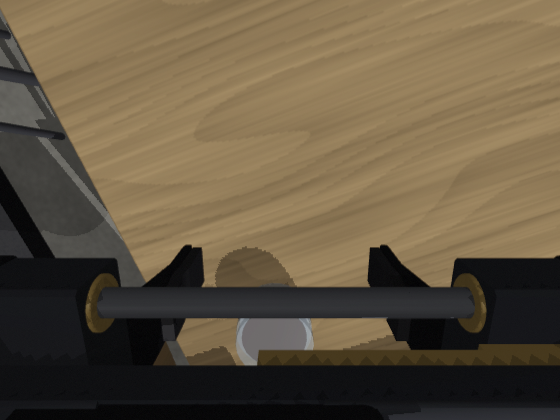

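Run:
```python
from h import *
a=load('top0')['pixels'][130:270,190:370,::-1]; b=load('scene0')['pixels'][165:300,200:360,::-1]
cv2.imwrite('pics/topc.png',cv2.resize(a,None,fx=4.4,fy=4.2,interpolation=2)if 0 else cv2.resize(a,None,fx=4,fy=4,interpolation=cv2.INTER_CUBIC))
cv2.imwrite('pics/scc.png',cv2.resize(b,None,fx=4,fy=4,interpolation=cv2.INTER_CUBIC))
```

```text
(no output)
```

View pics/topc.png

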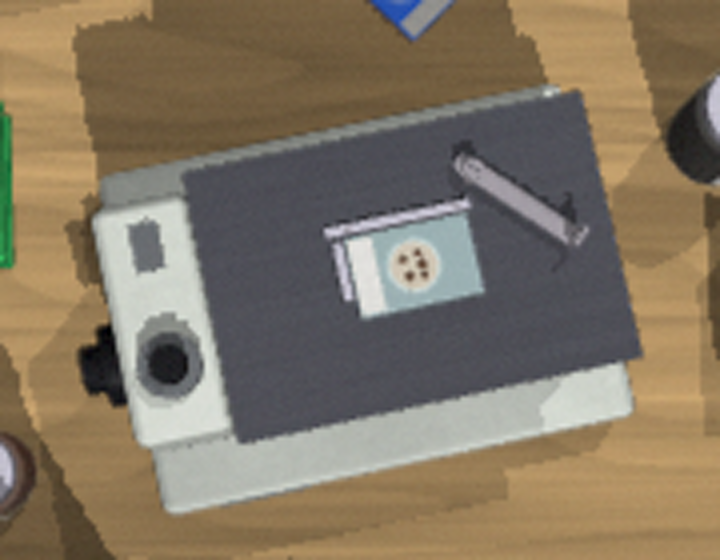

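View pics/scc.png

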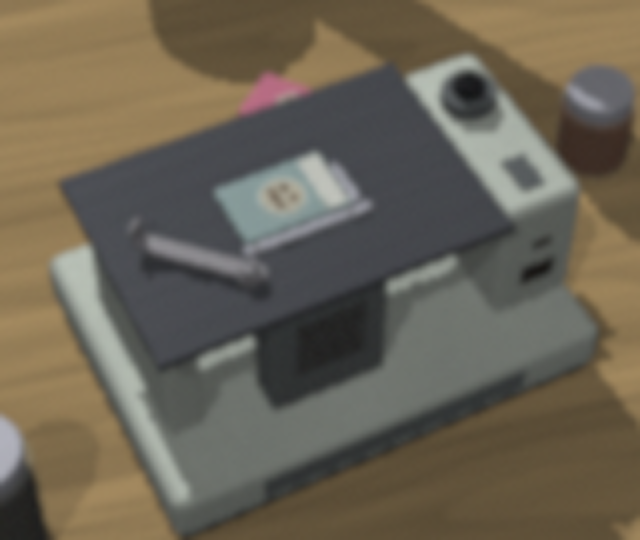

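Run:
```python
from h import *
from scipy.optimize import least_squares as ls
t,s=load('top0'),load('scene0')
T=lambda u,v:np.array([190+u/4-.5,130+v/4-.5]); S=lambda u,v:np.array([200+u/4-.5,165+v/4-.5])
# local pts
ob=[(t,T(580,92),(85,-126,160)),(t,T(640,355),(-85,-126,160)),(t,T(240,440),(-85,126,160)),(t,T(185,170),(85,126,160)),
(s,S(62,185),(-85,-126,160)),(s,S(392,66),(-85,126,160)),(s,S(513,230),(85,126,160)),(s,S(163,362),(85,-126,160))]
def W(p,l):
    c,sn=np.cos(p[2]),np.sin(p[2]); return np.array([p[0]+c*l[0]-sn*l[1],p[1]+sn*l[0]+c*l[1],l[2]+p[3]])
f=lambda p:np.concatenate([proj(c,W(p,l))-uv for c,uv,l in ob])
p0=[550,0,0.2,0]
r=ls(f,p0); print(r.x,np.round(r.fun.reshape(-1,2),1))
p=r.x
inv=lambda w:(np.array([[np.cos(p[2]),np.sin(p[2])],[-np.sin(p[2]),np.cos(p[2])]])@(np.array(w[:2])-p[:2]),w[2])
for n,a,b in [('btn',(168,362),(468,90)),('well',(413,265),(281,197)),('screw',(462,162),(258,275)),('tab',(578,235),(140,230))]:
    w=tri((t,*T(*a)),(s,*S(*b))); print(n,w,inv(w))
for n,q,z in [('jt',(1,1),0)]: pass
```

```text
[ 5.70877864e+02 -5.85174912e-01  1.88742405e-01 -1.56744124e+00] [[ 0.4 -0.6]
 [ 1.   0.6]
 [-0.8  1. ]
 [-0.9  0.2]
 [-0.7 -0.6]
 [ 0.7 -0.2]
 [ 1.2 -0.1]
 [-1.   2.1]]
btn [512.48524304 145.81684362 170.48093605] (array([-29.88712401, 154.75790458]), np.float64(170.4809360477425))
well [568.9287946   -2.06238363 165.49283885] (array([-2.19161527, -1.08528316]), np.float64(165.4928388530346))
screw [631.12260381 -33.21355287 169.16823768] (array([ 53.05299182, -43.35227544]), np.float64(169.16823768003653))
tab [583.82866124 -99.32471391 179.79307253] (array([ -5.80508212, -99.41589779]), np.float64(179.79307253108303))
```

```bash
cat >> h.py <<'E'
from scipy.spatial.transform import Rotation as Ro
def yaw(o=None):
    o=o or get_obs(); x=Ro.from_quat(o['tcp_rot']).as_matrix()[:,0]; return np.arctan2(x[1],x[0])
MIC=np.array([570.88,-.59,.1887])
def W(l,p=None):
    p=MIC if p is None else p; c,s=np.cos(p[2]),np.sin(p[2]); return np.array([p[0]+c*l[0]-s*l[1],p[1]+s*l[0]+c*l[1],*l[2:]])
def inv(w,p=None):
    p=MIC if p is None else p; c,s=np.cos(p[2]),np.sin(p[2]); d=np.array(w[:2])-p[:2]; return np.array([c*d[0]+s*d[1],-s*d[0]+c*d[1],*w[2:]])
def plan(target,yw,n,frm=None):
    """rows from commanded (pos,yaw), tool down exact; returns list"""
    (P,y)=frm; P=np.array(P,float);target=np.array(target,float)
    dy=(yw-y+np.pi)%(2*np.pi)-np.pi; rows=[]
    for i in range(n):
        d=(target-P)/n; a=y+dy*i/n
        x=np.array([np.cos(a),np.sin(a),0]); yv=np.array([np.sin(a),-np.cos(a),0])
        rows+= [d@x/200,d@yv/200,-d[2]/200,0,0,-dy/n/np.pi]
    return np.round(rows,4)
E
python3 - <<'E'
from h import *
c=load('wrist0');o=get_obs();R=Ro.from_quat(o['tcp_rot']).as_matrix()
T=c['camera_from_world'];p=-T[:3,:3].T@T[:3,3]
print(R.T@(p-o['tcp_pos']),R.T@(-T[2,:3]),R.T@T[1,:3],yaw())
for y,tgt in ((-2.2,None),):
    # place camera so that optical axis hits local (-5,-20) at z160 
    x=np.array([np.cos(y),np.sin(y)]);print(x)
E
```

```text
[ 77.11022601   0.35670252 -91.51156045] [-2.81573883e-01 -4.12941314e-04  9.59539461e-01] [0.95953863 0.00126087 0.28157418] -0.3468931067135795
[-0.58850112 -0.8084964 ]
```

Run:
```python
from h import *
t=W((35,-15));print(t)
print(plan([*t,340],-2.2,16,([212.4,587.8,292.2],-.345)).reshape(-1,6).tolist())
```

```text
[608.07244422  -8.75835927]
[[0.1794, 0.1336, -0.0149, 0.0, 0.0, 0.0369], [0.1937, 0.112, -0.0149, 0.0, 0.0, 0.0369], [0.2053, 0.0888, -0.0149, 0.0, 0.0, 0.0369], [0.2142, 0.0645, -0.0149, 0.0, 0.0, 0.0369], [0.2202, 0.0393, -0.0149, 0.0, 0.0, 0.0369], [0.2233, 0.0135, -0.0149, 0.0, 0.0, 0.0369], [0.2234, -0.0124, -0.0149, 0.0, 0.0, 0.0369], [0.2204, -0.0382, -0.0149, 0.0, 0.0, 0.0369], [0.2145, -0.0634, -0.0149, 0.0, 0.0, 0.0369], [0.2058, -0.0878, -0.0149, 0.0, 0.0, 0.0369], [0.1942, -0.111, -0.0149, 0.0, 0.0, 0.0369], [0.1801, -0.1327, -0.0149, 0.0, 0.0, 0.0369], [0.1635, -0.1527, -0.0149, 0.0, 0.0, 0.0369], [0.1448, -0.1706, -0.0149, 0.0, 0.0, 0.0369], [0.1241, -0.1862, -0.0149, 0.0, 0.0, 0.0369], [0.1017, -0.1993, -0.0149, 0.0, 0.0, 0.0369]]
```

Emit:
{"fn": "step_arm", "kwargs": {"series": [0.1794, 0.1336, -0.015, 0, 0, 0.037, 0.194, 0.112, -0.015, 0, 0, 0.037, 0.205, 0.089, -0.015, 0, 0, 0.037, 0.214, 0.0645, -0.015, 0, 0, 0.037, 0.22, 0.039, -0.015, 0, 0, 0.037, 0.223, 0.0135, -0.015, 0, 0, 0.037, 0.223, -0.0125, -0.015, 0, 0, 0.037, 0.22, -0.038, -0.015, 0, 0, 0.037]}}

```text
time: 1.15
tcp_pos: [409.7, 287.8, 316.2]
tcp_rot: [0.802, -0.597, -0.0, 0.0]
ft_force: [-0.1, -0.3, -0.1]
finger_gap: 86.8
```

Emit:
{"fn": "step_arm", "kwargs": {"series": [0.2145, -0.063, -0.015, 0, 0, 0.037, 0.206, -0.088, -0.015, 0, 0, 0.037, 0.194, -0.111, -0.015, 0, 0, 0.037, 0.18, -0.133, -0.015, 0, 0, 0.037, 0.1635, -0.153, -0.015, 0, 0, 0.037, 0.145, -0.17, -0.015, 0, 0, 0.037, 0.124, -0.186, -0.015, 0, 0, 0.037, 0.1, -0.2, -0.015, 0, 0, 0.037, 0, 0, 0, 0, 0, 0, 0, 0, 0, 0, 0, 0]}}

```text
time: 2.4
tcp_pos: [605.4, -9.8, 339.7]
tcp_rot: [-0.451, 0.893, 0.0, -0.001]
ft_force: [-1.2, 0.1, -0.2]
finger_gap: 87.0
```

Run:
```python
from h import *
c=snap('wrist','w1');o=get_obs();print(o['time'],o['tcp_pos'],yaw(o),o['tcp_rot'],o['joint_positions'],o['ft_force'])
cv2.imwrite('pics/w1b.png',cv2.resize(c['pixels'][:,:,::-1],(800,600),interpolation=cv2.INTER_CUBIC))
```

```text
2.45 [605.22518554  -9.36310172 339.96307388] -2.205517791633267 [-4.51135554e-01  8.92455348e-01  2.37809035e-04 -3.26912532e-04] [ 2.51568793e-01  3.23361842e-01  3.62522271e-02 -3.37846771e-04
 -1.28442745e+00 -8.86194839e-01] [0.26747885 0.21511597 0.15885671]
```

View pics/w1b.png

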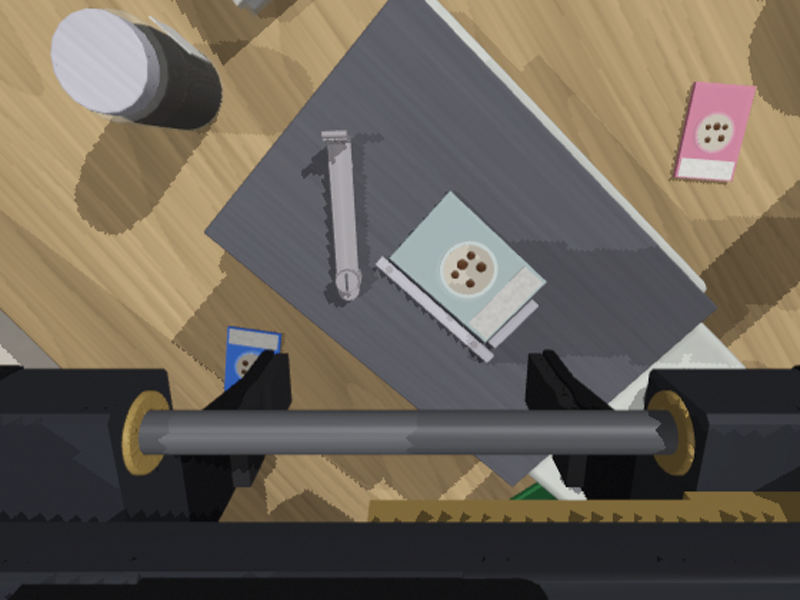

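```bash
cat > fit.py <<'E'
from h import *
from scipy.optimize import least_squares as ls
w=load('w1'); P=lambda u,v:np.array([u*.7-.15,v*.7-.15])
ob=[((205,232),(85,-126,160)),((715,305),(-85,126,160)),((515,485),(85,126,160)),((347,281),(48,-48,174))]
f=lambda p:np.concatenate([proj(w,W(l,p))-P(*uv) for uv,l in ob])
r=ls(f,MIC);print(r.x,np.round(r.fun.reshape(-1,2),1)); M=r.x
t=lambda uv,z:np.round(inv(atz(w,*P(*uv),z),M),1)
print('well',t((468,269),164)); print('slide corners',[t(q,164) for q in((451,192),(547,282),(483,342),(390,259))])
print('tab',t((334,134),182),'screw',t((347,281),174))
print('ledge ends',[t(q,163) for q in((383,257),(490,356),(493,348),(537,304))])
E
python3 fit.py
```

```text
[ 5.68191639e+02 -2.62481348e+00  1.97343751e-01] [[-2.7 -0.1]
 [ 4.   0.2]
 [-0.9  1.4]
 [-0.4 -0.1]]
well [ -1.   -0.6 164. ]
slide corners [array([-25.4, -37.3, 164. ]), array([-25.9,  38.2, 164. ]), array([ 24.9,  36.9, 164. ]), array([ 24.5, -37.3, 164. ])]
tab [  -6.8 -100.9  182. ] screw [ 47.8 -47.7 174. ]
ledge ends [array([ 26.4, -40.9, 163. ]), array([ 28.6,  46.8, 163. ]), array([ 23.8,  44.4, 163. ]), array([-12.9,  43.9, 163. ])]
```

```bash
sed -i 's/^MIC=.*/MIC=np.array([568.19,-2.62,.1973])/' h.py
cat >> h.py <<'E'
def clipxy(th,r=75.5): return W((48-r*np.cos(th),-48-r*np.sin(th)))
E
python3 - <<'E'
from h import *
o=get_obs()
t=load('top0');s=load('scene0');w=load('w1')
print('tab tri',inv(tri((t,190+578/4-.5,130+235/4-.5),(w,334*.7,134*.7))),'screw',inv(tri((t,190+462/4-.5,130+162/4-.5),(w,347*.7,281*.7))))
print('btn',inv([512.5,145.8,170]))
th=.772
print(clipxy(th,78)); print(o['tcp_pos'],yaw(o))
print(plan([*clipxy(th,78),275],.1973+th-np.pi,6,(o['tcp_pos'],yaw(o))).reshape(-1,6).tolist())
E
```

```text
tab tri [ -5.70107933 -98.64211037 185.56741281] screw [ 61.45921301 -45.08359113 130.30895005]
btn [-25.51593218 156.45705387 170.        ]
[ 580.52945704 -104.58989966]
[605.22518554  -9.36310172 339.96307388] -2.205517791633267
[[0.0761, -0.0305, 0.0541, 0.0, 0.0, -0.0018], [0.0763, -0.0301, 0.0541, 0.0, 0.0, -0.0018], [0.0764, -0.0296, 0.0541, 0.0, 0.0, -0.0018], [0.0766, -0.0292, 0.0541, 0.0, 0.0, -0.0018], [0.0768, -0.0288, 0.0541, 0.0, 0.0, -0.0018], [0.0769, -0.0284, 0.0541, 0.0, 0.0, -0.0018]]
```

Emit:
{"fn": "step_arm", "kwargs": {"series": [0.076, -0.0305, 0.054, 0, 0, -0.002, 0.076, -0.03, 0.054, 0, 0, -0.002, 0.0765, -0.0295, 0.054, 0, 0, -0.002, 0.0765, -0.029, 0.054, 0, 0, -0.002, 0.077, -0.029, 0.054, 0, 0, -0.002, 0.077, -0.0285, 0.054, 0, 0, -0.002, 0, 0, 0, 0, 0, 0, 0, 0, 0, 0, 0, 0], "gripper": -0.5, "squeeze": 5}}

```text
time: 3.45
tcp_pos: [581.5, -105.2, 275.8]
tcp_rot: [-0.467, 0.884, -0.0, 0.0]
ft_force: [-0.5, -0.4, 0.2]
finger_gap: 23.2
```

Run:
```python
from h import *
c=snap('wrist','w2');o=get_obs();print(o['time'],o['tcp_pos'],yaw(o),o['ft_force'],o['finger_gap'])
cv2.imwrite('pics/w2b.png',cv2.resize(c['pixels'][:,:,::-1],(800,600),interpolation=cv2.INTER_CUBIC))
```

```text
3.5 [ 581.55925346 -104.92127795  275.94671943] -2.1685102370419913 [ 0.45368653  0.25199094 -0.43332989] 22.180051243197166
```

View pics/w2b.png

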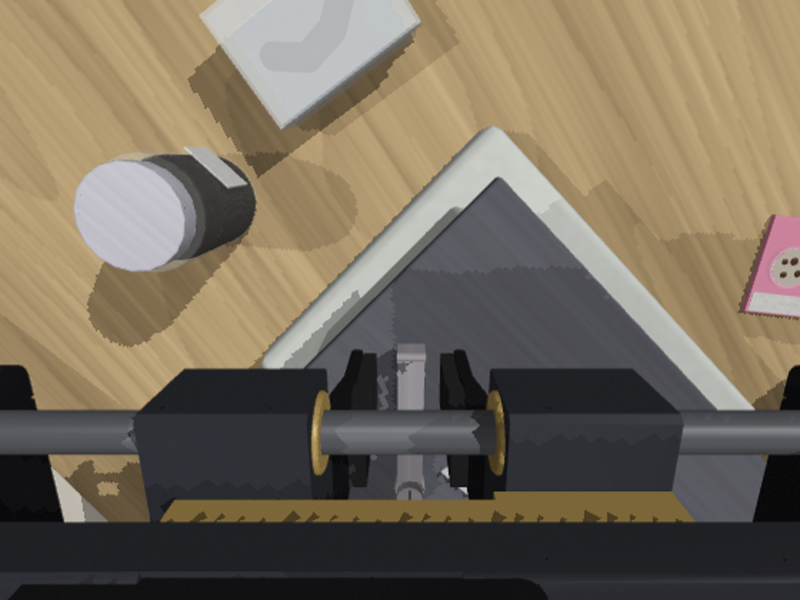

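Run:
```python
from h import *
a=load('w1');b=load('w2');o=get_obs()
q=tri((a,334*.7,133*.7),(b,411*.7,349*.7));print('tabtop',q,inv(q))
for z in(178,182): 
  p=atz(b,411*.7,349*.7,z); R=Ro.from_quat(o['tcp_rot']).as_matrix(); print(z,R.T@(p-o['tcp_pos']))
```

```text
tabtop [ 581.15519233 -103.82604125  175.44354428] [  -7.12499417 -101.78405305  175.44354428]
178 [ 0.56830843  1.41138089 97.94499156]
182 [ 2.20472848  1.38505544 93.94401223]
```

Emit:
{"fn": "step_arm", "kwargs": {"series": [0.005, 0.0015, 0.03, 0, 0, 0, 0.005, 0.0015, 0.03, 0, 0, 0, 0.005, 0.0015, 0.03, 0, 0, 0, 0.005, 0.0015, 0.03, 0, 0, 0, 0, 0, 0.03, 0, 0, 0, 0, 0, 0.025, 0, 0, 0, 0, 0, 0, 0, 0, 0, 0, 0, 0, 0, 0, 0]}}

```text
time: 4.5
tcp_pos: [578.0, -107.8, 240.6]
tcp_rot: [-0.467, 0.884, -0.0, 0.0]
ft_force: [0.2, 0.8, -0.4]
finger_gap: 21.6
```

Run:
```python
from h import *
c=snap('wrist','w3');o=get_obs();print(o['time'],o['tcp_pos'],yaw(o),o['ft_force'],o['finger_gap'])
cv2.imwrite('pics/w3b.png',cv2.resize(c['pixels'][180:400,140:440,::-1],None,fx=2.6,fy=2.6,interpolation=cv2.INTER_CUBIC))
p=np.array([48,-48]);l=inv(o['tcp_pos'][:2])-p;print('r,th',np.hypot(*l),np.arctan2(-l[1],-l[0]))
th0=.772;
P=o['tcp_pos'][:2];y=yaw(o); out=[]
n=12;dth=-(th0+.30)/n
# rotate tool about pivot
piv=W(p)
rows=[]
for i in range(n):
    a=y+dth*i; R=lambda t:np.array([[np.cos(t),-np.sin(t)],[np.sin(t),np.cos(t)]])
    P2=piv+R(dth)@(P-piv); d=P2-P; rows.append([d@[np.cos(a),np.sin(a)]/200,d@[np.sin(a),-np.cos(a)]/200,0,0,0,-dth/np.pi]);P=P2
print(np.round(rows,4).tolist()[:3],P)
```

```text
4.55 [ 578.05348417 -107.77497246  240.72977247] -2.168857989578852 [ 0.08540191 -0.50677101 -0.13111407] 21.77801014806939
r,th 82.02750402346369 0.7690856619438464
[[-0.0019, 0.0366, 0.0, 0.0, 0.0, 0.0284], [-0.0019, 0.0366, 0.0, 0.0, 0.0, 0.0284], [-0.0019, 0.0366, 0.0, 0.0, 0.0, 0.0284]] [543.09740263 -31.63251121]
```

View pics/w3b.png

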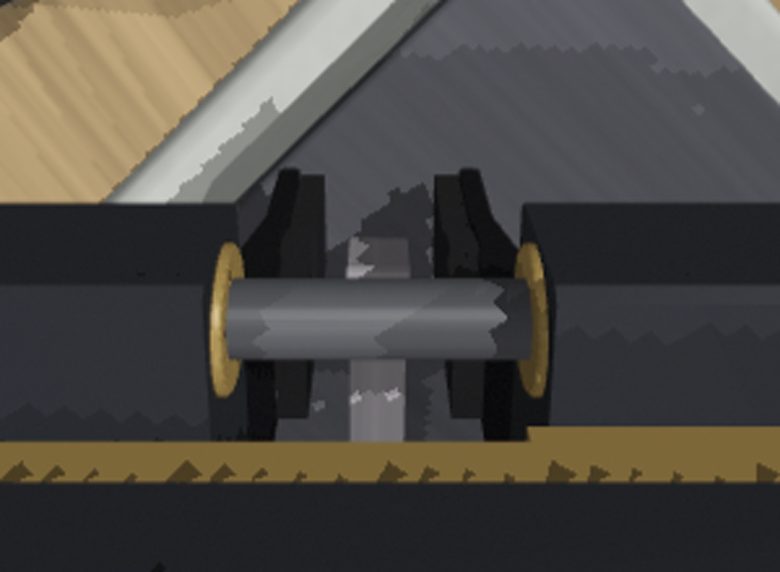

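Emit:
{"fn": "step_arm", "kwargs": {"series": [-0.0016, 0.036, 0, 0, 0, 0.028, -0.0016, 0.036, 0, 0, 0, 0.028, -0.0016, 0.036, 0, 0, 0, 0.028, -0.0016, 0.036, 0, 0, 0, 0.028, -0.0016, 0.036, 0, 0, 0, 0.028, -0.0016, 0.036, 0, 0, 0, 0.028, -0.0016, 0.036, 0, 0, 0, 0.028, -0.0016, 0.036, 0, 0, 0, 0.028, -0.0016, 0.036, 0, 0, 0, 0.028, -0.0016, 0.036, 0, 0, 0, 0.028, 0, 0, 0, 0, 0, 0, 0, 0, 0, 0, 0, 0]}}

```text
time: 6.05
tcp_pos: [542.5, -47.7, 240.6]
tcp_rot: [-0.047, 0.999, 0.0, 0.0]
ft_force: [0.5, 0.6, 0.9]
finger_gap: 21.7
```

```bash
cat >> h.py <<'E'
def look(tag,crop=None):
    c=snap('wrist',tag);o=get_obs();print(o['time'],o['tcp_pos'],yaw(o),o['ft_force'],o['finger_gap'])
    l=inv(o['tcp_pos'][:2])-np.array([48,-48]);print('r,th',np.hypot(*l),np.arctan2(-l[1],-l[0]),'th by yaw',yaw(o)-.1973+np.pi)
    cv2.imwrite(f'pics/{tag}b.png',cv2.resize(c['pixels'][180:400,140:440,::-1],None,fx=2.6,fy=2.6,interpolation=cv2.INTER_CUBIC))
    t=snap('top',tag+'t')
    cv2.imwrite(f'pics/{tag}tb.png',cv2.resize(t['pixels'][130:270,190:370,::-1],None,fx=4,fy=4,interpolation=cv2.INTER_CUBIC))
E
python3 -c "
from h import *
look('w4')"
```

```text
6.1 [542.46717911 -47.79365173 240.5530567 ] -3.0477782826824984 [-0.20129244  0.03000993 -0.15373428] 21.758350350508486
r,th 82.5433799832778 -0.10614341143525112 th by yaw -0.10348562909270509
```

View pics/w4b.png

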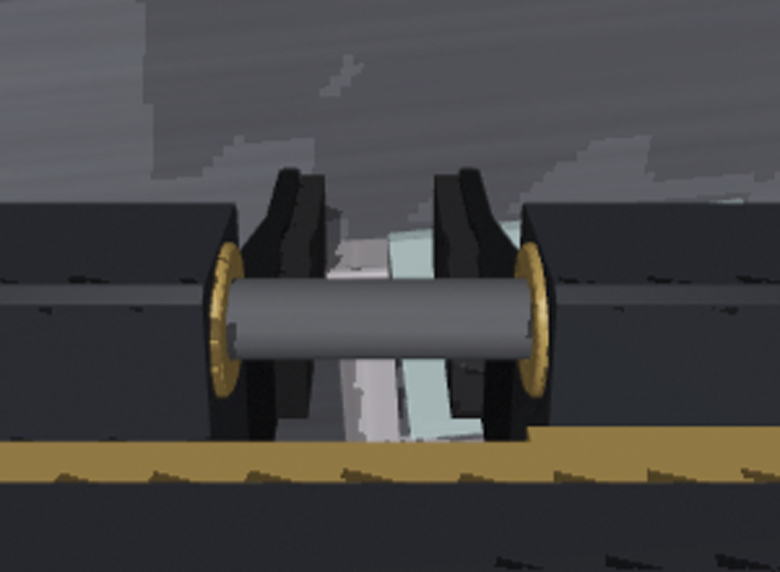

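```bash
python3 -c "
from h import *
c=snap('scene','s4')
cv2.imwrite('pics/s4b.png',cv2.resize(c['pixels'][140:280,190:360,::-1],None,fx=4,fy=4,interpolation=2))"
```

```text
(no output)
```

View pics/s4b.png

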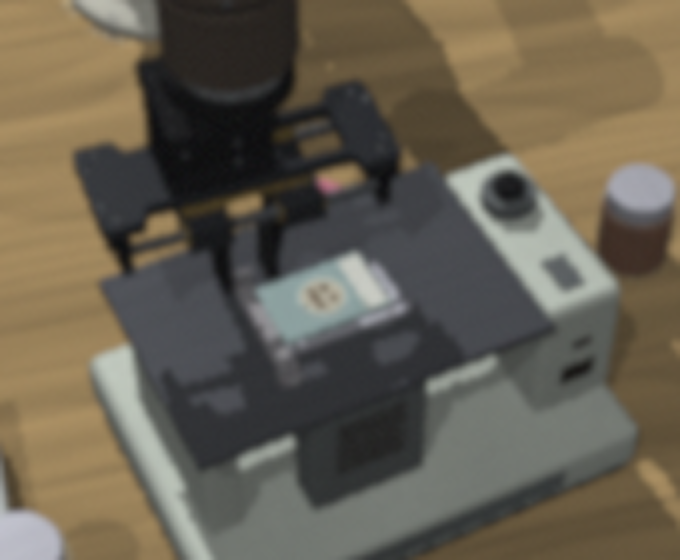

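Emit:
{"fn": "step_arm", "kwargs": {"series": [-0.0005, 0.0195, 0, 0, 0, 0.015, -0.0005, 0.0195, 0, 0, 0, 0.015, -0.0005, 0.0195, 0, 0, 0, 0.015, -0.0005, 0.0195, 0, 0, 0, 0.015, -0.0005, 0.0195, 0, 0, 0, 0.015, -0.0005, 0.0195, 0, 0, 0, 0.015, 0, 0, 0, 0, 0, 0, 0, 0, 0, 0, 0, 0]}}

```text
time: 7.2
tcp_pos: [543.7, -24.6, 240.6]
tcp_rot: [0.094, 0.996, -0.0, 0.0]
ft_force: [0.1, -1.8, 2.0]
finger_gap: 21.6
```

```bash
python3 -c "
from h import *
look('w5')"
```

```text
7.25 [543.64865596 -24.61953522 240.52838533] 2.952387759000927 [-0.57335038 -0.72237565  0.62453817] 21.37479263140134
r,th 82.51878668555116 -0.388234916956466 th by yaw 5.896680412590721
```

View pics/w5b.png

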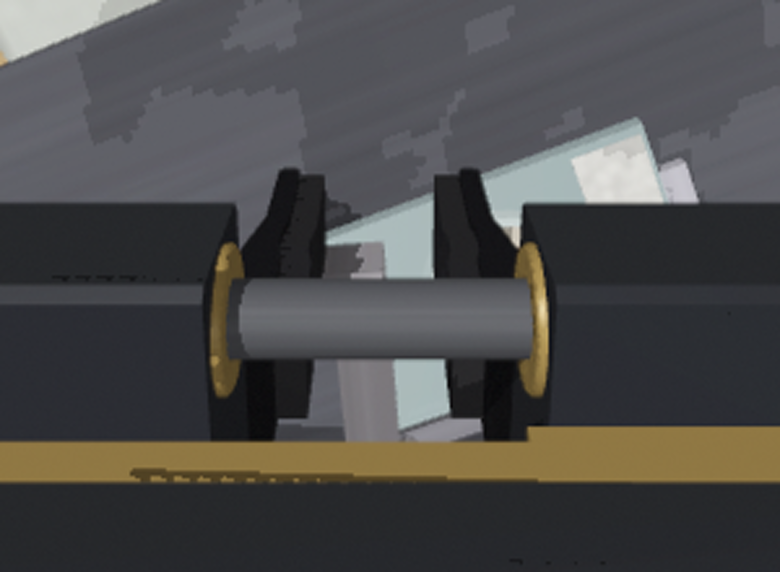

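Run:
```python
from h import *
o=get_obs()
a=yaw(o);P=o['tcp_pos'].copy()
yv=np.array([np.sin(a),-np.cos(a),0]);P=P-2.4*yv;P[2]+=60
print(plan([*W((50,40)),340],.1973-np.pi,6,(P,a)).reshape(-1,6).tolist())
```

```text
[[-0.0427, 0.0704, -0.0329, 0.0, 0.0, -0.0205], [-0.0471, 0.0675, -0.0329, 0.0, 0.0, -0.0205], [-0.0514, 0.0643, -0.0329, 0.0, 0.0, -0.0205], [-0.0554, 0.0609, -0.0329, 0.0, 0.0, -0.0205], [-0.0592, 0.0572, -0.0329, 0.0, 0.0, -0.0205], [-0.0628, 0.0533, -0.0329, 0.0, 0.0, -0.0205]]
```

Emit:
{"fn": "step_arm", "kwargs": {"series": [0, -0.012, 0, 0, 0, 0, 0, 0, -0.05, 0, 0, 0, 0, 0, -0.1, 0, 0, 0, 0, 0, -0.15, 0, 0, 0, -0.043, 0.07, -0.033, 0, 0, -0.0205, -0.047, 0.0675, -0.033, 0, 0, -0.0205, -0.0515, 0.0645, -0.033, 0, 0, -0.0205, -0.0555, 0.061, -0.033, 0, 0, -0.0205, -0.059, 0.057, -0.033, 0, 0, -0.0205, -0.063, 0.0535, -0.033, 0, 0, -0.0205, 0, 0, 0, 0, 0, 0, 0, 0, 0, 0, 0, 0]}}

```text
time: 8.8
tcp_pos: [609.0, 46.4, 339.9]
tcp_rot: [-0.098, 0.995, 0.0, -0.0]
ft_force: [-0.2, -0.1, 0.5]
finger_gap: 22.0
```

Run:
```python
from h import *
look('w6')
cv2.imwrite('pics/w6c.png',cv2.resize(load('w6')['pixels'][:,:,::-1],(800,600),interpolation=2))
```

```text
8.85 [608.91111703  46.21520096 339.90519524] -2.9458255457444724 [-1.00201444 -0.2409828  -0.0511233 ] 22.00656287426749
r,th 87.91838052776657 -1.587902778523517 th by yaw -0.0015328921546791108
```

View pics/w6c.png

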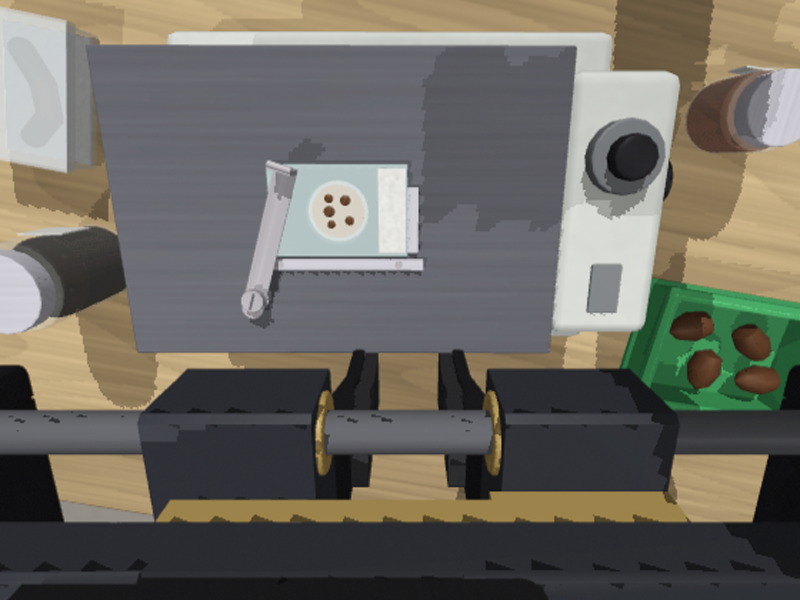

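Run:
```python
from h import *
w=load('w6'); t=lambda uv,z:np.round(inv(atz(w,uv[0]*.7-.15,uv[1]*.7-.15,z)),1)
s=t((254,303),174);b=t((281,168),183.5);print('screw',s,'tab',b)
d=b-s;print('th',np.arctan2(-d[1],-d[0]),np.hypot(*d[:2]))
print('well',t((338,210),164),'corners',[t(q,164) for q in((266,164),(409,165),(408,256))])
print('btn',t((633,157),177),'rear-left',t((549,352),160),t((576,46),160),t((88,45),160))
top=load('w6t');print(t((338,210),164))
```

```text
screw [ 49.1 -46.  174. ] tab [-23.7 -22.9 183.5]
th -0.3072588153311422 76.37702534139439
well [ -1.    1.7 164. ] corners [array([-25.4, -35.8, 164. ]), array([-24.7,  40.7, 164. ]), array([ 24.7,  40. , 164. ])]
btn [-28.5 154.2 177. ] rear-left [ 84.9 125.4 160. ] [-82.8 125.8 160. ] [ -83.9 -122.4  160. ]
[ -1.    1.7 164. ]
```

View pics/w6tb.png

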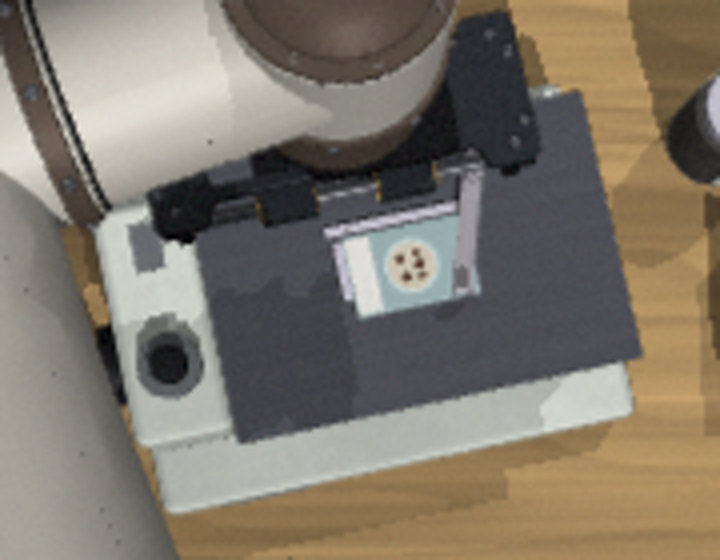

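Run:
```python
from h import *
o=get_obs()
print(W((-29,154.3)));print(plan([*W((-29,154.3)),275],.1973-np.pi,6,(o['tcp_pos'],yaw(o))).reshape(-1,6)[0].tolist())
```

```text
[509.50635609 143.00183881]
[0.0656, 0.0953, 0.0541, 0.0, 0.0, -0.0001]
```

Emit:
{"fn": "step_arm", "kwargs": {"series": [0.0655, 0.0955, 0.054, 0, 0, 0, 0.0655, 0.0955, 0.054, 0, 0, 0, 0.0655, 0.0955, 0.054, 0, 0, 0, 0.0655, 0.0955, 0.054, 0, 0, 0, 0.0655, 0.0955, 0.054, 0, 0, 0, 0.0655, 0.0955, 0.054, 0, 0, 0, 0, 0, 0, 0, 0, 0, 0, 0, 0, 0, 0, 0], "gripper": -1}}

```text
time: 9.9
tcp_pos: [510.4, 143.3, 275.8]
tcp_rot: [-0.098, 0.995, 0.0, 0.001]
ft_force: [-0.5, -0.6, 0.4]
finger_gap: 0.7
```

Run:
```python
from h import *
look('w7')
c=snap('scene','s7')
cv2.imwrite('pics/s7b.png',cv2.resize(c['pixels'][110:280,220:390,::-1],None,fx=3.5,fy=3.5,interpolation=2))
w=load('w7');print(w['fx'])
o=get_obs();P=o['tcp_pos']
for z in (205,177): print(z,proj(w,[P[0],P[1],z]),proj(w,[*W((-29,154.3)),z]))
```

```text
9.95 [510.58871533 143.22302565 275.84782279] -2.9455514968199474 [-0.66314738  0.12510363  0.14039546] 0.3913613022778565
r,th 216.0724349463707 -1.2118912854602233 th by yaw -0.0012588432301541275
337.2576183422177
205 [285.4210888  264.34894831] [285.55822886 262.5151847 ]
177 [285.41815071 244.10530462] [285.537273   242.48272448]
```

View pics/w7b.png

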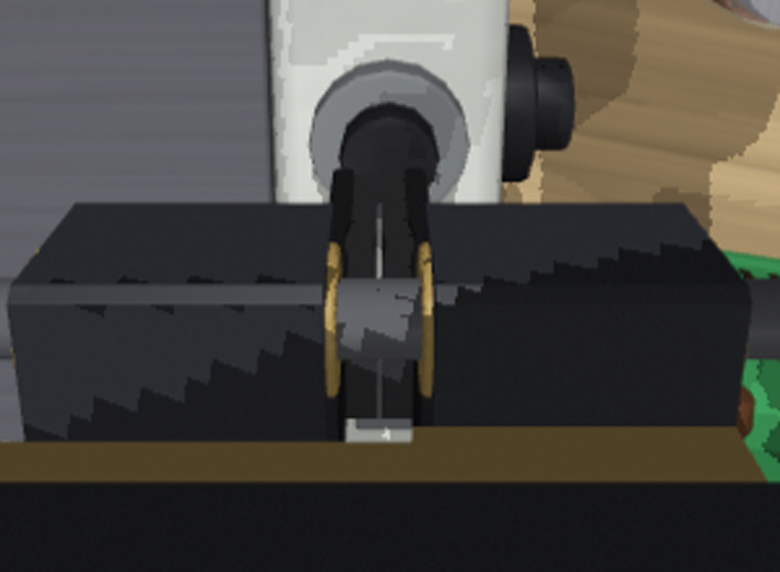

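View pics/s7b.png

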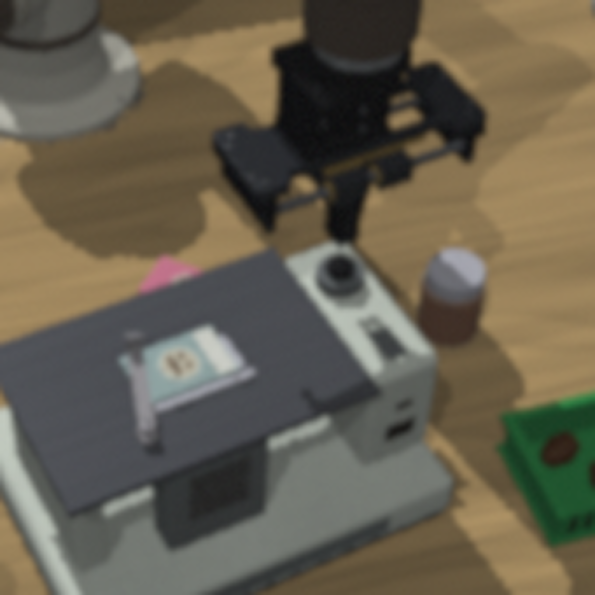

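Run:
```python
from h import *
w=load('w7');g=w['pixels'];o=get_obs();R=Ro.from_quat(o['tcp_rot']).as_matrix()
q=atz(w,140+390/2.6-.3,237.5,177);print(q,inv(q),R.T@(q-o['tcp_pos']))
for uv in((342/2.6+140,150/2.6+180),(438/2.6+140,150/2.6+180),(290,102/2.6+180)): print(R.T@(atz(w,*uv,177)-o['tcp_pos']))
w6=load('w6'); print(tri((w,289.7,237.5),(w6,633*.7-.15,157*.7-.15)))
```

```text
[505.85232424 144.83935879 177.        ] [-32.22294634 156.81814322 177.        ] [ 4.36237121  2.57440752 98.61794152]
[ 4.24285152 -8.38630836 98.6168034 ]
[ 4.2336373  13.89804843 98.61931647]
[15.95494319  2.7153911  98.60880412]
[509.08524731 145.91430525 169.34410821]
```

Emit:
{"fn": "step_arm", "kwargs": {"series": [0.02, 0.0135, 0.03, 0, 0, 0, 0, 0, 0.04, 0, 0, 0, 0, 0, 0.04, 0, 0, 0, 0, 0, 0.02, 0, 0, 0, 0, 0, 0, 0, 0, 0]}}

```text
time: 10.68
tcp_pos: [505.5, 145.4, 248.8]
tcp_rot: [-0.098, 0.995, -0.0, -0.0]
ft_force: [0.5, -0.1, -0.4]
finger_gap: 0.6
```

Emit:
{"fn": "step_arm", "kwargs": {"series": [0, 0, 0.01, 0, 0, 0, 0, 0, 0.01, 0, 0, 0, 0, 0, 0.01, 0, 0, 0, 0, 0, 0, 0, 0, 0]}}

```text
time: 11.18
tcp_pos: [505.8, 145.6, 243.6]
tcp_rot: [-0.098, 0.995, 0.0, 0.0]
ft_force: [-0.7, 0.4, 2.8]
finger_gap: 0.7
```

Emit:
{"fn": "step_arm", "kwargs": {"series": [0, 0, 0.01, 0, 0, 0, 0, 0, 0.005, 0, 0, 0, 0, 0, 0, 0, 0, 0]}}

```text
time: 11.55
tcp_pos: [505.8, 145.6, 241.1]
tcp_rot: [-0.098, 0.995, 0.0, 0.001]
ft_force: [-1.5, -0.2, 6.6]
finger_gap: 0.6
```

Emit:
{"fn": "step_arm", "kwargs": {"series": [0, 0, 0.005, 0, 0, 0, 0, 0, 0, 0, 0, 0]}}

```text
time: 11.8
tcp_pos: [505.8, 145.6, 241.0]
tcp_rot: [-0.099, 0.995, 0.0, 0.001]
ft_force: [-3.7, 0.1, 10.8]
finger_gap: 0.1
```

Emit:
{"fn": "step_arm", "kwargs": {"series": [0, 0, -0.03, 0, 0, 0, 0, 0, -0.08, 0, 0, 0, 0, 0, -0.1, 0, 0, 0, 0, 0, 0, 0, 0, 0]}}

```text
time: 12.3
tcp_pos: [505.9, 145.7, 281.9]
tcp_rot: [-0.098, 0.995, 0.001, 0.001]
ft_force: [0.1, 0.1, -1.0]
finger_gap: 0.7
```

Run:
```python
from h import *
look('w8')
c=snap('scene','s8')
cv2.imwrite('pics/s8b.png',cv2.resize(c['pixels'][110:280,220:390,::-1],None,fx=3.5,fy=3.5,interpolation=2))
o=get_obs()
print(plan([*clipxy(-.315,81),275],.1973-.315-np.pi,6,(o['tcp_pos'],yaw(o))).reshape(-1,6).tolist())
```

```text
12.35 [505.293603   145.45814184 280.80704216] -2.9453148765391366 [-0.2161423   0.01053159  0.00230655] 0.24085777206404316
r,th 220.79120125950325 -1.1968679979401813 th by yaw -0.0010222229493432877
[[-0.0035, -0.1502, 0.0041, 0.0, 0.0, 0.0167], [-0.0114, -0.1498, 0.0041, 0.0, 0.0, 0.0167], [-0.0192, -0.149, 0.0041, 0.0, 0.0, 0.0167], [-0.027, -0.1478, 0.0041, 0.0, 0.0, 0.0167], [-0.0347, -0.1462, 0.0041, 0.0, 0.0, 0.0167], [-0.0423, -0.1442, 0.0041, 0.0, 0.0, 0.0167]]
```

View pics/s8b.png

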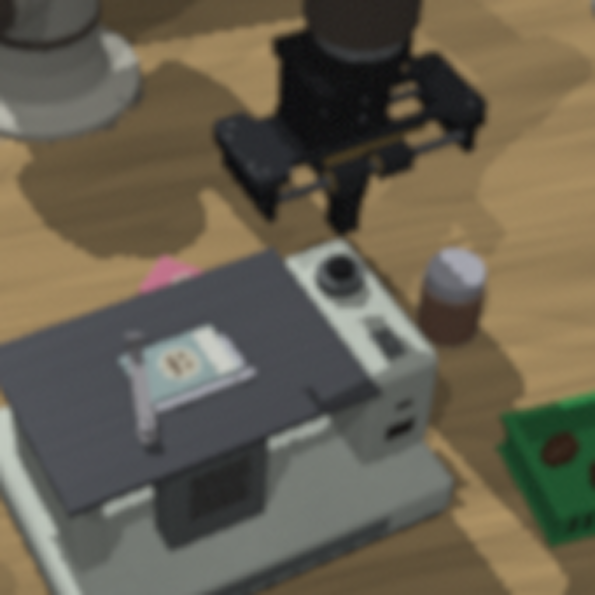

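View pics/w8tb.png

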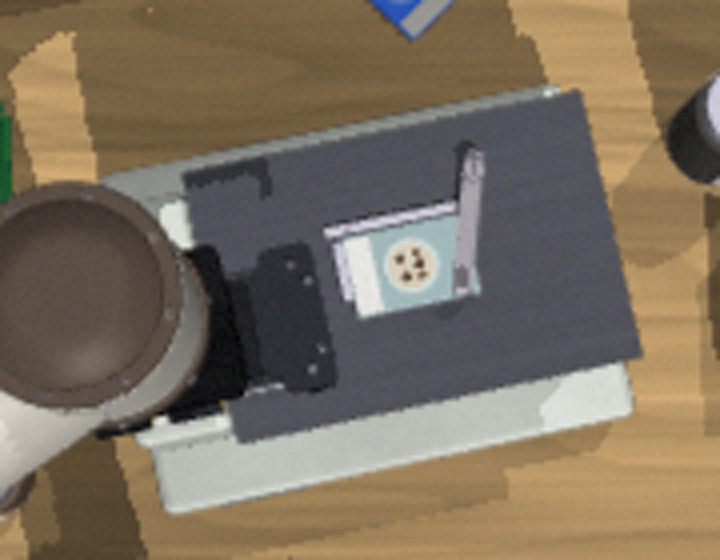

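Emit:
{"fn": "step_arm", "kwargs": {"series": [-0.0035, -0.15, 0.004, 0, 0, 0.0165, -0.0115, -0.15, 0.004, 0, 0, 0.0165, -0.019, -0.149, 0.004, 0, 0, 0.0165, -0.027, -0.148, 0.004, 0, 0, 0.0165, -0.0345, -0.146, 0.004, 0, 0, 0.017, -0.0425, -0.144, 0.004, 0, 0, 0.017, 0, 0, 0, 0, 0, 0, 0, 0, 0, 0, 0, 0], "gripper": -0.45}}

```text
time: 13.45
tcp_pos: [544.7, -30.2, 275.6]
tcp_rot: [0.059, 0.998, -0.0, -0.001]
ft_force: [-0.2, -0.0, 0.4]
finger_gap: 23.7
```

Run:
```python
from h import *
look('w9')
```

```text
13.5 [544.78155063 -29.87698483 275.87141866] 3.0249060096540616 [-0.38471162 -0.06025687  0.73400227] 23.761205553689017
r,th 80.56076561197325 -0.32679031524078955 th by yaw 5.969198663243855
```

View pics/w9b.png

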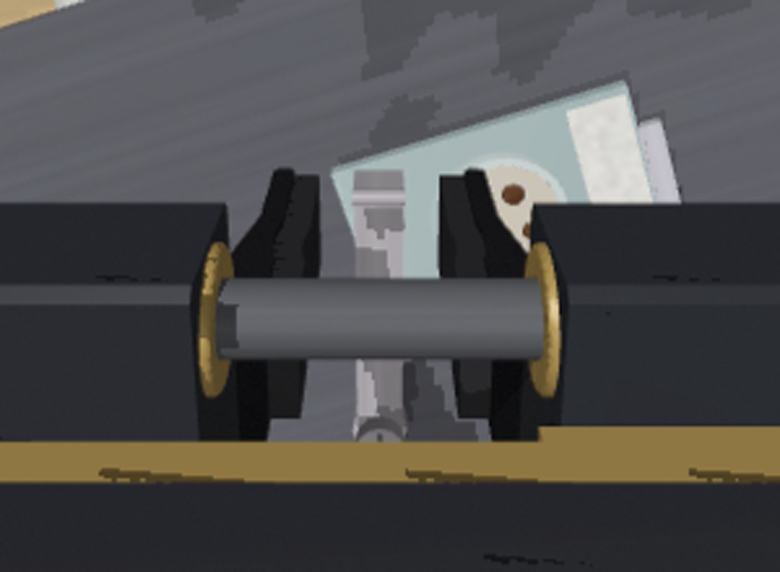

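Emit:
{"fn": "step_arm", "kwargs": {"series": [0.007, 0, 0.04, 0, 0, 0, 0, 0, 0.04, 0, 0, 0, 0, 0, 0.04, 0, 0, 0, 0, 0, 0.03, 0, 0, 0, 0, 0, 0.023, 0, 0, 0, 0, 0, 0, 0, 0, 0]}}

```text
time: 14.3
tcp_pos: [543.6, -30.3, 241.5]
tcp_rot: [0.059, 0.998, -0.0, -0.0]
ft_force: [1.3, -0.1, -0.6]
finger_gap: 23.6
```

Emit:
{"fn": "step_arm", "kwargs": {"series": [-0.0005, -0.02, 0, 0, 0, -0.0155, -0.0005, -0.02, 0, 0, 0, -0.0155, -0.0005, -0.02, 0, 0, 0, -0.0155, -0.0005, -0.02, 0, 0, 0, -0.0155, -0.0005, -0.02, 0, 0, 0, -0.0155, -0.0005, -0.02, 0, 0, 0, -0.0155, -0.0005, -0.02, 0, 0, 0, -0.0155, -0.0005, -0.02, 0, 0, 0, -0.0155, -0.0019, -0.0385, 0, 0, 0, -0.03, -0.0019, -0.0385, 0, 0, 0, -0.03, -0.0019, -0.0385, 0, 0, 0, -0.03, 0, 0, 0, 0, 0, 0]}}

```text
time: 15.8
tcp_pos: [555.7, -83.3, 242.0]
tcp_rot: [-0.273, 0.962, -0.0, 0.0]
ft_force: [0.0, -0.2, -0.7]
finger_gap: 23.6
```

Run:
```python
from h import *
look('w10')
```

```text
15.85 [555.58811429 -83.16313009 242.02880713] -2.588754344849406 [-0.63113352  0.48278238  0.09000717] 23.953011385594717
r,th 81.30804795061609 0.3582601803484542 th by yaw 0.35553830874038717
```

View pics/w10b.png

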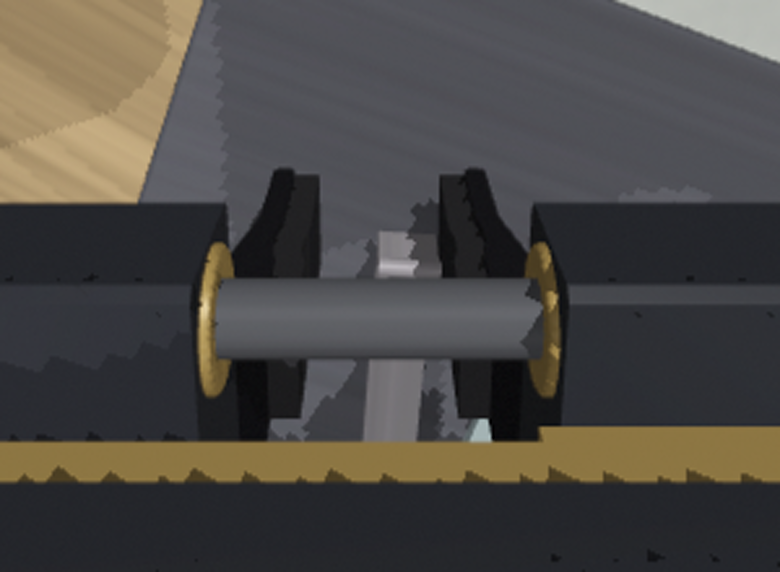

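Moving well; on to about +0.8.

Emit:
{"fn": "step_arm", "kwargs": {"series": [-0.0019, -0.0385, 0, 0, 0, -0.03, -0.0019, -0.0385, 0, 0, 0, -0.03, -0.0019, -0.0385, 0, 0, 0, -0.03, -0.0019, -0.0385, 0, 0, 0, -0.03, -0.0019, -0.0385, 0, 0, 0, -0.03, 0, 0, 0, 0, 0, 0, 0, 0.015, 0, 0, 0, 0, 0, 0, -0.06, 0, 0, 0, 0, 0, -0.15, 0, 0, 0, -0.1, 0, -0.2, 0, 0, 0, -0.3, 0, -0.1, 0, 0, 0, 0, 0, 0, 0, 0, 0]}}

```text
time: 17.4
tcp_pos: [623.1, -37.7, 346.3]
tcp_rot: [-0.492, 0.87, -0.001, 0.003]
ft_force: [-0.7, -0.3, -0.8]
finger_gap: 23.9
```

Run:
```python
from h import *
look('w11')
cv2.imwrite('pics/w11c.png',cv2.resize(load('w11')['pixels'][:,:,::-1],(800,600),interpolation=2))
```

```text
17.45 [621.80497361 -38.94955428 344.91421843] -2.1136113418176423 [-0.35433728  0.31900918 -0.18598089] 23.86639221728678
r,th 3.156790595846306 -0.6322428754326821 th by yaw 0.830681311772151
```

View pics/w11c.png

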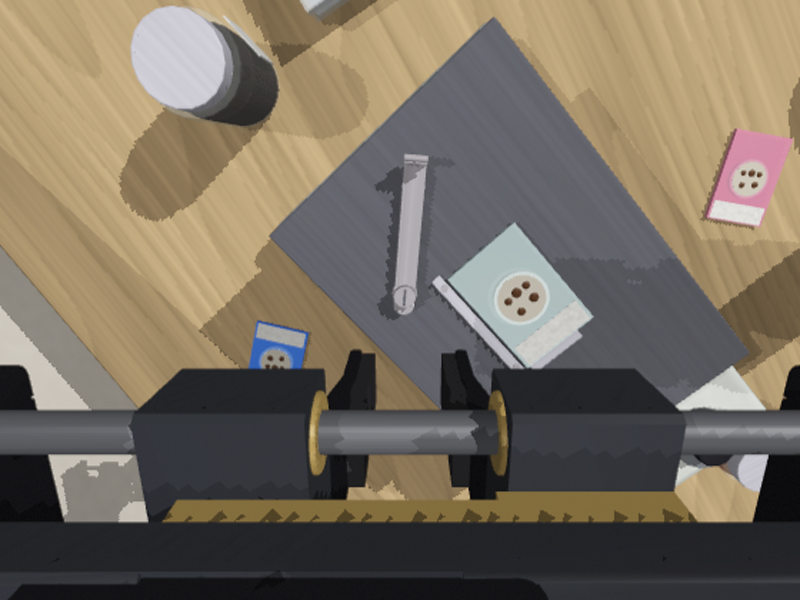

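Run:
```python
from h import *
w=load('w11'); t=lambda uv,z:np.round(inv(atz(w,uv[0]*.7-.15,uv[1]*.7-.15,z)),1)
s=t((404,298),174);b=t((416,157),182);d=b-s;print('screw',s,'tab',b,'th',np.arctan2(-d[1],-d[0]))
print('well',t((522,298),164),'corners',[t(q,164) for q in((515,223),(593,318),(447,278),(530,367))])
c=snap('top','tend');cv2.imwrite('pics/tend.png',np.vstack([c['pixels'][90:300,120:430,::-1],load('top0')['pixels'][90:300,120:430,::-1]]))
```

```text
screw [ 48.8 -47.6 174. ] tab [  -7.9 -100.2  182. ] th 0.7479043063570099
well [ -0.7   1.5 164. ] corners [array([-25.4, -35.8, 164. ]), array([-24.3,  39.8, 164. ]), array([ 24.1, -37.6, 164. ]), array([ 23.4,  39.7, 164. ])]
```

View pics/tend.png

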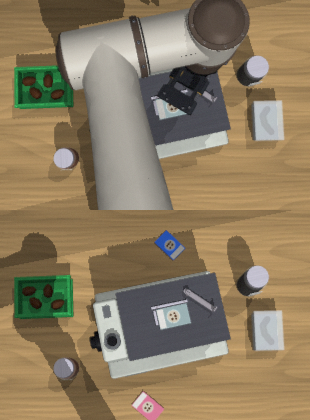

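```bash
python3 -c "
from cell import *
print(finish_job(), get_obs()['time'])"
```

```text
the job is handed in; nothing more can be done
the job is handed in; nothing more can be done
```

The slide was clamped, photographed and released as asked, and I handed the job in at about 17.5 s of the 58 s allowed; no verdict was given.

- **Clamping:** I swung the clip by its tab from about +0.77 to about -0.31 rad. The wrist picture put the foot about 8.5 mm in from the slide's edge, on bare glass and clear of the well.
- **Capture button:** I pressed until it hit a firm stop, with the fingertips about 171 mm above the table and up to 10.8 N. I then lifted off and the scene picture showed it up again. The clip was still on the glass after the press.
- **Release:** I swung the clip back to about +0.75 rad and lifted the gripper clear.
- **Last checks:** The slide lies against the left stop and within about 1–2 mm of the rear stop, having shifted about 2 mm toward the left stop while held. In the final pictures the tall jar, small jar, box and basket stand where they were. The arm touches nothing.
- **Disagreements:** Two early estimates from the fixed cameras were poor. The screw height was well off. The button's position differed by a few mm between views, so I used the closest wrist picture, which the press height then bore out.

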